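# Pull the filler strainer of a hydraulic power pack

### The job

The filler strainer of the small hydraulic power pack has to come out for cleaning. Press its filler cap down against the sprung seal, turn it anticlockwise (seen from above) until you feel the stop, lift it off and set it down the right way up in the empty black tray beside the power pack; then draw the strainer out of the neck by its red handle and put it in the same tray, standing or lying. Do not force the cap at its stop or while it is locked, set both parts down rather than drop them, and leave the screwdriver, the spanner and the roll of tape where they lie.

Things in the scene. Friction and masses are not known exactly. Their poses are not given: they have to be found in the camera images.
- power_pack: Hydraulic power pack, fixed: blue tank 150 x 274 mm with a dark lid plate 75 mm above the bench, a grey motor and a gauge at one end (y under -25 mm, up to 180 mm above the bench), the filler neck at the other. Origin: centre of its underside, on the bench. Own x: from the front (level glass and gauge face -x) to the back; y along the tank, towards the neck; z up.
- neck_rim (a point): Centre of the rim of the filler neck, 109 mm above the bench, at y = +75 mm of the power pack, with its axes. The neck is upright, 38 mm in outer radius; a black rubber sleeve (the sprung seal, 42.5 mm radius) slides on it, its top 13 mm above the rim when free. A bayonet ring, hidden by the cap, is inside the neck; its bore is 28 mm in radius.
- filler_cap: Steel cap on the neck, 0.22 kg, 88 mm across the flange (22 to 27 mm up), a dome of 36 mm radius up to 69 mm, a black grip bar on top up to 99 mm. Origin: on its axis, at the foot of its spigot (26 mm radius); z up, x along the bar. A sprung seal under the flange holds it up with some 4 N. It fits with 2 mm of play. The foot is flat: it stands by itself.
- cap_bar (a point): Grip point on the cap's axis, 89 mm above its origin, 10 mm below the top of the grip bar. The bar is 64 mm long along x, 14 mm wide along y and stands 30 mm above the dome. The point has the cap's axes. With the cap locked it is 77 mm above the neck's rim. Turning the pressed cap takes about 0.1 N m of torque; a clear rise (0.3 to 0.6 N m) means the stop; over 1 N m is wrenching.
- cap_lugs (a point): On the cap's axis at the top of its two lugs (along +x and -x, out to 33 mm), 6 mm above the foot. They lie in recesses under the bayonet ring. Pushed 5 to 8 mm down (9 N at most, 8 mm is the bottom) they pass a 4 mm step; anticlockwise from above they then meet a hard stop, hidden, 45 to 85 degrees on, and leave through slots only in the last 10 degrees before it: 35 mm up is clear.
- strainer: Strainer, 118 mm tall, 0.14 kg: brass-coloured cylinder of 22 mm radius, a steel rim of 25.5 mm radius 46 to 49 mm up, a flat red handle on top. Hangs by its rim in the neck, upright, hidden by the cap at first. Origin: on its axis under its flat foot, on which it stands by itself; z up. It draws straight up with 2.5 mm of play; 95 mm of lift clears neck and seal.
- strainer_handle (a point): Grip point on the red handle, on the strainer's axis, 98 mm above its origin and 20 mm below the handle's top. The handle is 22 mm wide along x, 11 mm thick along y, from 66 to 118 mm above the origin; in the neck its top is 42 mm above the neck's rim and 29 mm above the free seal. The point has the strainer's axes.
- parts_tray: Open black plastic tray, 130 x 270 mm over its rim, 44 mm tall, 0.35 kg, loose and empty, left of the power pack (another at the back of the bench has things in it). Origin: centre of the underside; y the long way, z up. Inside: x = -57 to +57 mm, y = -128 to +128 mm, floor 2 mm up, walls up to 42 mm. A 36 mm high divider at y = +30 mm parts a long bay (y below 29 mm) from a short bay (y above 31 mm).
- long_bay (a point): Middle of the floor of the tray's long bay (114 x 157 mm), at x = 0, y = -50 mm of the tray, with the tray's axes.
- short_bay (a point): Middle of the floor of the tray's short bay (114 x 97 mm), at x = 0, y = +79 mm of the tray, with the tray's axes.
- screwdriver: Screwdriver with a blue handle, 254 mm long, lying loose on the bench; leave it alone. Origin: centre of its underside, long way along its own y.
- spanner: Combination spanner, 180 mm long, lying loose in front of the power pack (another lies at the left end of the bench); leave it alone. Origin: centre of its underside, long way along its own y.
- tape_roll: Roll of masking tape, 72 mm across, 24 mm tall, lying loose on the bench behind the power pack (not the one in the tray at the back); leave it alone. Origin: centre of its underside.
Not all that is in view belongs to the job. What is shaped like the filler_cap but blue or turquoise is not meant.

How it is judged:
By the outcome, as a careful person would: the job done as asked, in the order asked, and still so for the second after the job is handed in, with the robot touching nothing.
It also fails if it takes over 72 s, if anything falls off the work surface, if the arm or the gripper's body presses on something with over 40 N, if the wrist force passes 120 N, or if a joint passes its speed limit or range.

### The arm

A 6-joint arm with a two-finger parallel gripper is mounted at the origin on a cart in front of the work surface, level with it; the furniture and walls round the work are solid. World frame = base frame: x ahead of the robot, y to its left, z up, the work surface at z = 0. Lengths are in m, angles in rad, forces in N, time in s.
With the tool pointing down it reaches from about 0.35 to 0.925 m from the base axis. Payload 6.4 kg.
Tool frame: the origin (TCP) lies at the very end of the fingers, on their centre line; the grasp point (between the pads) lies 19 mm behind it (ctrl.pinch_z is the distance from the TCP to the grasp point, in m); z points along the fingers, y is the line along which they close (so a half turn about z gives the same grasp; the last joint's range is limited). The gripper opens to 94 mm and grips with 3 to 60 N. Pads are 16 mm wide; open, the fingers measure 119 mm over their backs; the gripper's body (75 mm by 177 mm) begins 78 mm behind the grasp point.
Start: joints at [0.954, 0.245, 1.558, -0, 1.339, -0.174], TCP at [0.279, 0.587, 0.174] pointing down, gripper open.
Joint ranges: [-3.13, 3.13], [-1.02, 2.26], [0.13, 2.54], [-0.95, 4.09], [0.21, 2.88], [-2.74, 2.74]. Speed limits (rad/s): [2.57, 2.57, 3.14, 3.14, 3.14, 3.14].

### API

Orientations are given as a rotation vector (axis times angle).
In Python, from plant import ctrl gives the robot as it stands. The module is installed in compiled form; this text tells all that it offers.
- The arm moves only by the tool carry_out, never from a script. Its argument "increments" is a list of rows, each a list of 3 entries, a list of its own where there are three numbers: the shift along the tool's x, y, z in m, then the turn, a rotation vector about the tool's x, y, z in rad, then the finger opening in m, from 0 to 0.094. In form: [[[x, y, z], [ax, ay, az], fingers], ...]. A call has exactly 5 rows; each row shifts and turns the commanded pose from where the row before left it, along the tool's axes as they then stand; what a row does not reach is not made up. A row lasts 1/10 s, in which the tool goes at most 50 mm and 8.59 degrees, less where a joint would pass 70% of its speed; a pose out of reach is approached as far as the arm can. A call with a gripper value outside its range is refused whole. The fingers move at their own pace and stop on an object; "squeeze" is the grip in N (left out, the last holds). Time passes only in rows, so rows that do not move let the fingers close, or fill a call up. It gives the time, the measured TCP pose, the force, the opening and the grip force at its end, in the units of the state.
- ctrl.get_obs(): the state, without advancing time (a new reading comes with each control period).
- ctrl.capture(name): name is "scene" or "top" or "wrist"; returns a dict with "img" (400x640x3 uint8, red, green, blue), "vertical_fov" (degrees; the focal length in pixels is half the picture's height over the tangent of half this angle, whatever the lens; pixels are square), "cx", "cy" (the principal point, pixels), "position" and "orientation" of the camera in the world. Camera axes: x right, y up, looking along -z (the intrinsics and any distortion apply to the point x, -y, -z); pixel columns grow to the right and rows downward; lengths in m; the calibration is good to about 2 mm. A picture is of the moment at which its call begins. There is no depth.
- ctrl.hand_in(): hands the job in; it is judged then, once.
Trained networks look in a picture, given as the dict that the camera call returned (one of the last four; its "shot" number tells which), for a name from the list of things; names that differ only in an ending like _2 or _b are one class to them, and where a whole thing is asked for, a point or a joint stands for the part that bears it (a point fixed in the world has none). Each returns a list of dicts, best first, with "conf" (0 to 1); they miss things now and then, are a little off and sometimes report something else, mostly with a low value. They report only what shows in the picture. A call takes as long as a camera call. They do not tell look-alikes from the thing itself.
- ctrl.look_for(picture, thing): "bbox" ([left, top, width, height] as shares, 0 to 1, of the picture: columns of its width, rows of its height, round what is visible of it).
- ctrl.masks_of(picture, thing): "region" (400x640 bool, what is visible of it) and "bbox" ([left, top, width, height] as shares, 0 to 1, of the picture: columns of its width, rows of its height, round what is visible of it).
The state is a dict: "time": time; "qpos": joint angles; "qvel": joint speeds; "joint_torque": joint torques, N m; "tool_pos": TCP position; "orientation": TCP orientation; "contact_force": force on the tool from outside, world axes, zero at the start; "ft_torque": the same for the moment, N m; "opening": finger opening in m; "finger_force": force on a finger pad.
Only numpy, scipy, OpenCV 4.12 (cv2) and the standard library are available. Lean on these libraries where they do the work, as an engineer would, in place of code of your own. Each camera call takes 0.05 s, during which the arm holds its last target. There are 200 camera calls.

## Working session

There is one attempt and no reset: what is moved stays moved. The work goes in short steps, Python scripts to look and compute and a tool call to move; the robot and the scene stay as the last step left them, time stands still between calls to the robot, and variables do not carry over. Pictures are saved under pics/ and viewed, at most 10 in all, crops included, and the job is handed in when it is done.

Besides the shell and the picture viewer there is one more tool, called after ">>>" as a command line: name --argument value ..., lists and objects as JSON in quotes. carry_out: Moves the arm, as the interface text tells. Its arguments: {"type":"object","properties":{"increments":{"type":"array"},"squeeze":{"type":"number"}},"required":["increments"]}

```bash
mkdir -p pics; cat > h.py <<'E'
import numpy as np, cv2
from plant import ctrl
from scipy.spatial.transform import Rotation as R
def K(p):
    f=200/np.tan(np.radians(p["vertical_fov"])/2); return f,p["cx"],p["cy"]
def rot(p):
    o=np.array(p["orientation"],float)
    return o if o.shape==(3,3) else (R.from_rotvec(o) if o.size==3 else R.from_quat(o)).as_matrix()
def proj(p,X):
    f,cx,cy=K(p); c=(np.atleast_2d(X)-p["position"])@rot(p)
    return np.c_[cx+f*c[:,0]/-c[:,2], cy-f*c[:,1]/-c[:,2]]
def onz(p,uv,z):
    f,cx,cy=K(p); uv=np.atleast_2d(uv).astype(float)
    d=np.c_[(uv[:,0]-cx)/f,-(uv[:,1]-cy)/f,-np.ones(len(uv))]@rot(p).T
    o=np.array(p["position"]); return o+d*((z-o[2])/d[:,2])[:,None]
def save(p,n,roi=None,s=1):
    im=p["img"][...,::-1]
    if roi: im=im[roi[1]:roi[3],roi[0]:roi[2]]
    cv2.imwrite("pics/"+n,cv2.resize(im,None,fx=s,fy=s,interpolation=cv2.INTER_CUBIC))
E
python3 - <<'E'
from h import *
for n in ["scene","top"]:
    p=ctrl.capture(n); save(p,n+"0.png",s=1.25)
    print(n,{k:v for k,v in p.items() if k!="img"})
    for t in ["filler_cap","parts_tray","power_pack","screwdriver","spanner","tape_roll"]:
        for r in ctrl.look_for(p,t):
            b=np.array(r["bbox"])*[640,400,640,400]; print(t,round(r["conf"],2),b.round(1),onz(p,[b[0]+b[2]/2,b[1]+b[3]/2],0.0).round(3))
print(ctrl.get_obs(), ctrl.pinch_z)
E
```

```text
scene {'vertical_fov': 44.53788460605782, 'cx': 318.3420075939119, 'cy': 203.1047214258191, 'position': array([ 0.01160814, -0.75621956,  1.05401316]), 'orientation': array([ 0.76695054, -0.25153326, -0.62583397]), 'shot': 1}
filler_cap 0.84 [315.4 170.   32.1  35.8] [[0.732 0.126 0.   ]]
filler_cap 0.78 [383.8 272.7  38.4  42.1] [[ 0.625 -0.302  0.   ]]
filler_cap 0.58 [343.5 309.7  37.4  45.2] [[ 0.468 -0.321  0.   ]]
parts_tray 0.9 [217.2 150.9  91.9  59.7] [[0.58  0.289 0.   ]]
parts_tray 0.47 [297.6 192.1  95.6  90.1] [[ 0.633 -0.061  0.   ]]
power_pack 0.67 [297.1 192.3  96.8  90.8] [[ 0.632 -0.063  0.   ]]
screwdriver 0.67 [270.7 293.4  65.9  71.6] [[ 0.362 -0.227  0.   ]]
spanner 0.51 [236.1 234.5  31.3  50.4] [[0.377 0.035 0.   ]]
spanner 0.19 [296.9 190.7  94.3  92.4] [[ 0.631 -0.058  0.   ]]
tape_roll 0.52 [309.4 171.6  37.   37.6] [[0.716 0.124 0.   ]]
tape_roll 0.51 [310.2 163.   20.5  19.2] [[0.75  0.206 0.   ]]
top {'vertical_fov': 55.13683655437103, 'cx': 318.50034327965716, 'cy': 208.08726755036287, 'position': array([ 0.34772669, -0.01881497,  1.12479425]), 'orienta
[... 515 characters left out ...]
.   ]]
{'time': 0.7, 'qpos': array([ 9.53871483e-01,  2.45104575e-01,  1.55777411e+00,  1.80982535e-05,
        1.33871427e+00, -1.74100569e-01]), 'qvel': array([ 0.00063673,  0.00065632,  0.0008691 , -0.00033824, -0.00066589,
       -0.00093562]), 'joint_torque': array([-3.43460815e-04, -4.15728092e+01, -3.14810121e+01,  6.84388052e-02,
        2.90014793e-02, -1.11255099e-05]), 'tool_pos': array([0.27852183, 0.58732514, 0.17386626]), 'orientation': array([-6.89920112e-01, -3.06488365e+00, -1.02220314e-05]), 'contact_force': array([-0.05954905, -0.68715165, -1.09179219]), 'ft_torque': array([-0.01635311, -0.01522649, -0.00718599]), 'finger_force': 0.0, 'opening': 0.09409866415467387} 0.0188
```

View pics/top0.png

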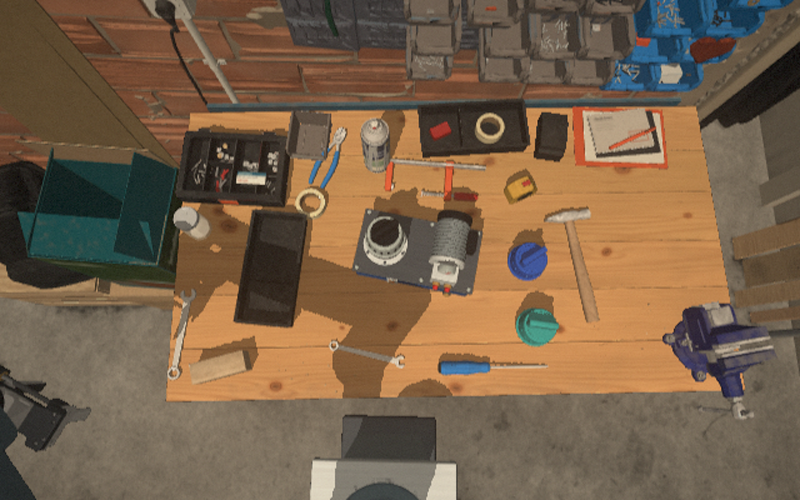

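View pics/scene0.png

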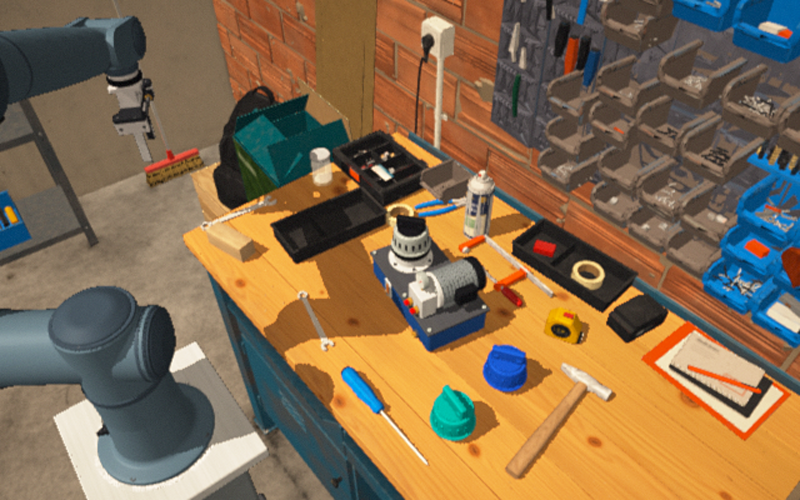

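The cap candidates in the top picture are black on the blue tank (308,190), blue (422,209) and turquoise (430,260). The steel cap with the black bar on the tank's neck is the one meant, and the other two are excluded by colour. The empty tray is at (217,214). The tray at the back (378,102) holds things. I'll confirm with an enlarged crop.

```bash
python3 - <<'E'
from h import *
p=ctrl.capture("top"); save(p,"crop1.png",(180,150,390,270),3.8)
print(onz(p,[308,186],.19).round(3))
for t in ["filler_cap","cap_bar","power_pack","parts_tray"]:
    for r in ctrl.masks_of(p,t):
        m=r["region"].astype(np.uint8); c=max(cv2.findContours(m,0,2)[0],key=cv2.contourArea)
        print(t,round(r["conf"],2),cv2.minAreaRect(c),cv2.boxPoints(cv2.minAreaRect(c)).round(0).tolist())
        if t=="parts_tray":
            q=onz(p,c[:,0],0.044)[:,:2].astype(np.float32); print(cv2.minAreaRect(q))
        if t=="power_pack":
            q=onz(p,cv2.boxPoints(cv2.minAreaRect(c)),0.075)[:,:2]; print(q)
E
```

```text
[[0.617 0.008 0.19 ]]
filler_cap 0.91 ((427.75006103515625, 260.7500305175781), (31.819805145263672, 31.11269760131836), 45.0) [[406.0, 261.0], [428.0, 239.0], [450.0, 261.0], [428.0, 283.0]]
filler_cap 0.68 ((421.5, 209.0), (30.0, 31.0), 90.0) [[406.0, 194.0], [437.0, 194.0], [437.0, 224.0], [406.0, 224.0]]
filler_cap 0.62 ((307.0000305175781, 190.00001525878906), (32.52690887451172, 31.11269760131836), 45.0) [[285.0, 190.0], [307.0, 168.0], [330.0, 191.0], [308.0, 213.0]]
cap_bar 0.97 ((307.8000183105469, 189.6000213623047), (33.98823165893555, 32.199378967285156), 63.43495178222656) [[286.0, 182.0], [315.0, 167.0], [330.0, 198.0], [301.0, 212.0]]
cap_bar 0.77 ((429.5, 262.0), (30.0, 33.0), 90.0) [[413.0, 247.0], [446.0, 247.0], [446.0, 277.0], [413.0, 277.0]]
cap_bar 0.69 ((422.5, 209.5), (29.0, 31.0), 90.0) [[407.0, 195.0], [438.0, 195.0], [438.0, 224.0], [407.0, 224.0]]
parts_tray 0.61 ((216.13003540039062, 214.58998107910156), (47.658992767333984, 93.62093353271484), 8.13010311126709) [[186.0, 258.0], [199.0, 165.0], [246.0, 172.0], [233.0, 264.0]]
((0.5702419281005859, 0.2724287509918213), (0.13593629002571106, 0.2690959572792053), 85.82571411132812)
```

View pics/crop1.png

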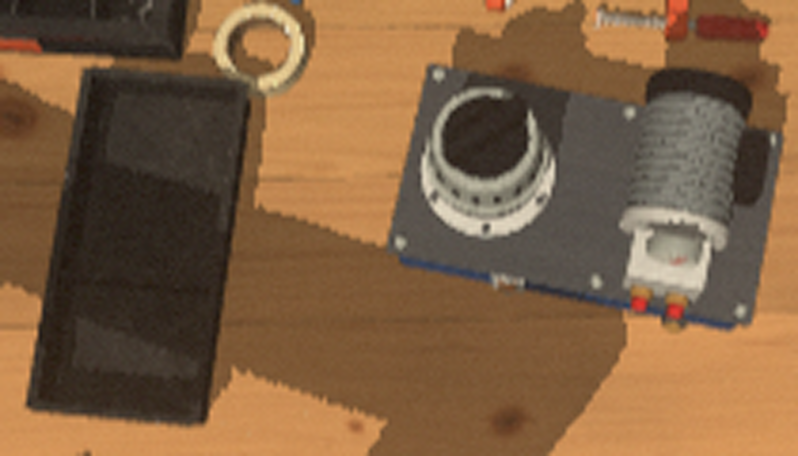

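The crop confirms it: a steel cap with a black top at crop (485,140), on the neck of the blue pack. The empty black tray is on the left, with what looks like its divider at crop y≈285. I'll move the wrist above the cap for a closer look.

>>> carry_out --increments '[[[-0.025,-0.015,-0.035],[0,0,0],0.094],[[-0.025,-0.015,-0.035],[0,0,0],0.094],[[-0.025,-0.015,-0.035],[0,0,0],0.094],[[-0.025,-0.015,-0.035],[0,0,0],0.094],[[-0.035,-0.025,-0.02],[0,0,0],0.094]]'

```text
time: 1.45
tool_pos: [0.3649, 0.4528, 0.3375]
orientation: [0.687, 3.063, 0.006]
contact_force: [0.1, 0.7, 0.3]
opening: 0.0941
finger_force: 0.0
```

>>> carry_out --increments '[[[-0.04,-0.028,-0.01],[0,0,0],0.094],[[-0.04,-0.028,-0.01],[0,0,0],0.094],[[-0.04,-0.028,-0.01],[0,0,0],0.094],[[-0.04,-0.028,-0.01],[0,0,0],0.094],[[-0.04,-0.028,-0.01],[0,0,0],0.094]]'

```text
time: 1.95
tool_pos: [0.4853, 0.2387, 0.3845]
orientation: [0.69, 3.064, 0.001]
contact_force: [0.4, 0.8, -0.9]
opening: 0.0938
finger_force: 0.0
```

>>> carry_out --increments '[[[-0.04,-0.028,0],[0,0,0],0.094],[[-0.04,-0.028,0],[0,0,0],0.094],[[-0.04,-0.028,0],[0,0,0],0.094],[[-0.04,-0.028,0],[0,0,0],0.094],[[-0.035,-0.03,0],[0,0,0],0.094]]'

```text
time: 2.45
tool_pos: [0.601, 0.0266, 0.3837]
orientation: [0.69, 3.065, 0.0]
contact_force: [0.2, 0.2, -0.2]
opening: 0.0939
finger_force: 0.0
```

```bash
python3 - <<'E'
from h import *
p=ctrl.capture("wrist"); save(p,"w1.png",s=1.25)
o=ctrl.get_obs(); print(o["time"],o["tool_pos"],o["orientation"],o["qpos"].round(3),o["contact_force"])
print({k:v for k,v in p.items() if k!="img"})
for t in ["cap_bar","parts_tray","power_pack"]:
    for r in ctrl.look_for(p,t): print(t,round(r["conf"],2),(np.array(r["bbox"])*[640,400,640,400]).round(1))
E
```

```text
2.5 [0.60257249 0.02068295 0.38250968] [ 0.69980863  3.06255988 -0.00525531] [-0.152  0.047  1.405 -0.003  1.689 -1.274] [-0.98643983 -4.63778059 -1.20046596]
{'vertical_fov': 59.30131885367446, 'cx': 318.85001916094126, 'cy': 198.58293157583483, 'position': array([0.54043161, 0.05658114, 0.59339459]), 'orientation': array([-0.20867989, -0.13143928,  1.12194541]), 'shot': 4}
cap_bar 0.98 [ 97.6 219.6  63.7  57.7]
cap_bar 0.81 [ 26.3 140.6  81.6  52.8]
cap_bar 0.16 [284.9 150.7  63.2  69.7]
parts_tray 0.56 [390.5   0.  131.5 168.4]
power_pack 0.67 [170.7 126.3 193.8 149.7]
power_pack 0.26 [282.6 153.9  67.   69.1]
```

View pics/w1.png

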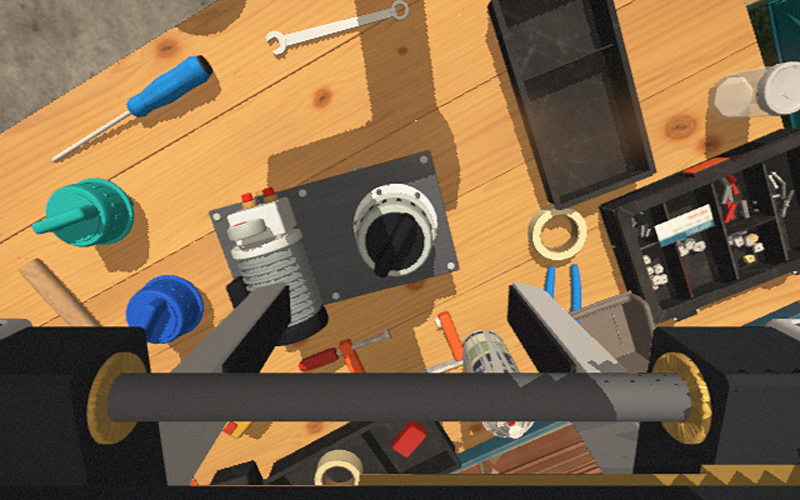

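The wrist view shows the bar on the black dome top, running (415,212)→(382,275) in the 1.25x image. The tray's divider runs (527,77)→(613,43), so the short bay is on the robot's side. Next I'll measure the cap precisely.

```bash
python3 - <<'E'
from h import *
p=ctrl.capture("wrist"); save(p,"w2.png",(270,115,380,230),5)
o=ctrl.get_obs(); print(o["time"],o["tool_pos"],o["orientation"],o["contact_force"])
g=np.array([[415,212],[382,275]])/1.25; print("bar",onz(p,g,.196).round(4))
l=np.array([[210,211],[430,152],[459,268]])/1.25; q=onz(p,l,.075); print("lid",q.round(4))
yv=q[1]-q[0]; yv/=np.linalg.norm(yv); xv=q[2]-q[1]; print(np.linalg.norm(q[1]-q[0]),np.linalg.norm(xv),np.degrees(np.arctan2(-yv[0],yv[1])),np.degrees(np.arctan2(xv[1],xv[0])))
t=np.array([[527,77],[613,43]])/1.25; print("div",onz(p,t,.036).round(4))
t=np.array([[653,172],[556,207]])/1.25; print("trayend",onz(p,t,.044).round(4))
E
```

```text
2.7 [0.5999417  0.02906616 0.38388562] [-6.89807867e-01 -3.06469404e+00 -6.33844658e-04] [-0.78987547  0.46812175 -1.03321774]
bar [[ 0.6007  0.0455  0.196 ]
 [ 0.6416 -0.0079  0.196 ]]
lid [[ 0.5132 -0.1778  0.075 ]
 [ 0.5634  0.0868  0.075 ]
 [ 0.7051  0.0611  0.075 ]]
0.26930395069025126 0.1439698027585073 -10.74522122387427 -10.250914984672843
div [[0.5354 0.2297 0.036 ]
 [0.5439 0.3347 0.036 ]]
trayend [[0.7052 0.3269 0.044 ]
 [0.6944 0.2034 0.044 ]]
```

View pics/w2.png

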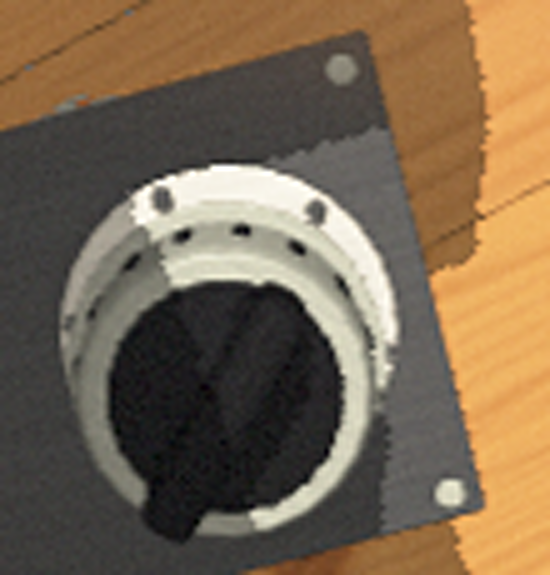

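```bash
python3 - <<'E'
from h import *
p=ctrl.capture("wrist")
im=cv2.convertScaleAbs(p["img"][...,::-1],alpha=3,beta=0)
x0,y0,x1,y1=280,140,360,235; s=6
im=cv2.resize(im[y0:y1,x0:x1],None,fx=s,fy=s,interpolation=cv2.INTER_CUBIC); a=im.copy()
T=np.linspace(0,2*np.pi,60)
def dr(P,c):
    q=((proj(p,P)-[x0,y0]+.5)*s).astype(np.int32); cv2.polylines(a,[q],True,c,1)
C=np.array([.6215,.016]); th=np.radians(-52.5)
for r,z,c in[(.044,.124,(0,255,0)),(.036,.160,(255,255,0))]:
    dr(np.c_[C[0]+r*np.cos(T),C[1]+r*np.sin(T),0*T+z],c)
u=np.array([np.cos(th),np.sin(th)]);v=np.array([-u[1],u[0]])
dr([[*(C+i*.032*u+j*.007*v),.196] for i,j in[(1,1),(1,-1),(-1,-1),(-1,1)]],(0,0,255))
cv2.imwrite("pics/w3.png",cv2.resize(np.hstack([im,a]),(800,475)))
E
```

```text
(no output)
```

View pics/w3.png

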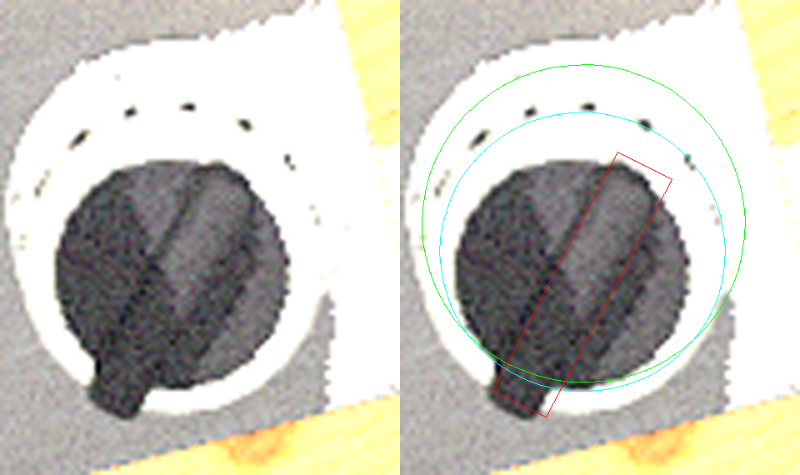

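```bash
python3 - <<'E'
from h import *
p=ctrl.capture("wrist")
f=lambda d:np.array(d)/5+[280,140]-.5
print("barends",onz(p,f([[111,409],[225,174]]),.196).round(4))
print("black",onz(p,f([172,272]),.166).round(4))
for z in(.124,.08): print("outer",z,onz(p,f([[5,205],[328,205],[170,40],[-5,205]]),z).round(4).tolist(), onz(p,f([167,202]),z))
print("grey ring",onz(p,f([177,268]),.166))
t=ctrl.capture("top"); print("top black",onz(t,[180+485/3.8,150+140/3.8],.17))
E
```

```text
barends [[ 0.6412 -0.0112  0.196 ]
 [ 0.6018  0.037   0.196 ]]
black [[0.6233 0.0129 0.166 ]]
outer 0.124 [[0.5953, -0.0247, 0.124], [0.6328, 0.0546, 0.124], [0.5743, 0.035, 0.124], [0.5941, -0.0271, 0.124]] [[0.61338614 0.01543344 0.124     ]]
outer 0.08 [[0.6006, -0.0326, 0.08], [0.6416, 0.0541, 0.08], [0.5776, 0.0327, 0.08], [0.5993, -0.0353, 0.08]] [[0.62033236 0.01130471 0.08      ]]
grey ring [[0.62289956 0.01442071 0.166     ]]
top black [[0.62090748 0.00962353 0.17      ]]
```

>>> carry_out --increments '[[[-0.0135,-0.0025,0.02],[0,0,0],0.06],[[-0.0135,-0.0025,0.03],[0,0,0],0.06],[[0,0,0.03],[0,0,0.147],0.06],[[0,0,0.03],[0,0,0.147],0.06],[[0,0,0.01],[0,0,0.147],0.06]]'

```text
time: 3.35
tool_pos: [0.6204, 0.0142, 0.26]
orientation: [-1.347, -2.832, 0.002]
contact_force: [0.0, -0.0, -0.5]
opening: 0.0608
finger_force: 0.0
```

```bash
python3 - <<'E'
from h import *
p=ctrl.capture("wrist");p=ctrl.capture("wrist"); o=ctrl.get_obs(); print(o["time"],o["tool_pos"],R.from_rotvec(o["orientation"]).as_matrix().round(3).tolist(),o["qpos"].round(2),o["contact_force"],o["ft_torque"])
im=cv2.convertScaleAbs(p["img"][...,::-1],alpha=2.5,beta=0)
C=np.array([.622,.013]); c=proj(p,[*C,.17])[0].astype(int); print(c)
x0,y0,x1,y1=c[0]-50,max(0,c[1]-60),c[0]+50,c[1]+60; s=5
im=cv2.resize(im[y0:y1,x0:x1],None,fx=s,fy=s,interpolation=cv2.INTER_CUBIC)
a=im.copy(); th=np.radians(-50.7)
def dr(P,c):
    q=((proj(p,P)-[x0,y0]+.5)*s).astype(np.int32); cv2.polylines(a,[q],True,c,1)
T=np.linspace(0,2*np.pi,60)
dr(np.c_[C[0]+.044*np.cos(T),C[1]+.044*np.sin(T),0*T+.124],(0,255,0))
u=np.array([np.cos(th),np.sin(th)]);v=np.array([-u[1],u[0]])
dr([[*(C+i*.032*u+j*.007*v),.196] for i,j in[(1,1),(1,-1),(-1,-1),(-1,1)]],(0,0,255))
m=np.hstack([im,a]); k=800/m.shape[1]; print(x0,y0,k*s)
cv2.imwrite("pics/w4.png",cv2.resize(m,None,fx=k,fy=k))
E
```

```text
3.45 [0.62093032 0.01400461 0.26160469] [[-0.636, 0.772, -0.004], [0.772, 0.636, 0.001], [0.003, -0.003, -1.0]] [-0.16  0.12  1.54  0.    1.49 -0.85] [-0.08530854 -0.04758687  0.62814478] [ 0.03396492  0.01250327 -0.02007056]
[319 197]
269 137 4.0
```

View pics/w4.png

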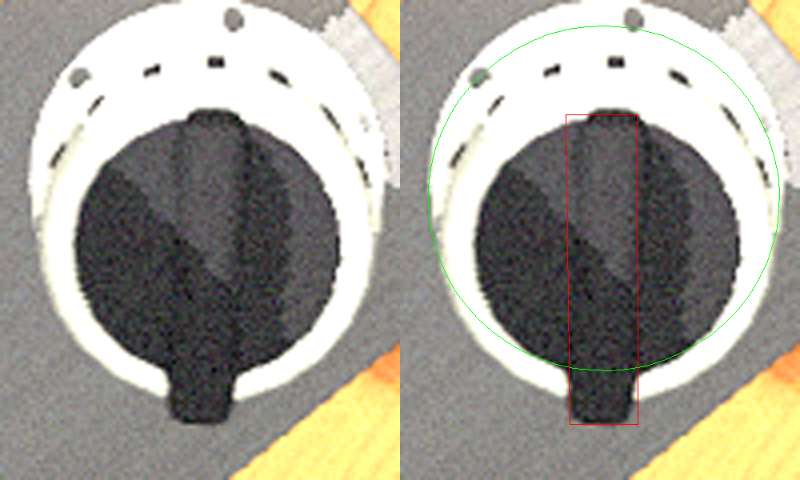

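```bash
python3 - <<'E'
from h import *
p=ctrl.capture("wrist")
q=onz(p,np.array([[213,113],[202,422]])/4+[269,137]-.5,.196); d=q[1]-q[0]; print(q.mean(0),np.linalg.norm(d),np.degrees(np.arctan2(d[1],d[0])))
E
```

```text
[0.62366513 0.0132693  0.196     ] 0.06441692526974174 -52.46127864294733
```

>>> carry_out --increments '[[[-0.0021,0.0013,0.02],[0,0,0.035],0.05],[[0,0,0.025],[0,0,0],0.05],[[0,0,0.025],[0,0,0],0.05],[[0,0,0.0215],[0,0,0],0.05],[[0,0,0],[0,0,0],0.05]]' --squeeze 10

```text
time: 4.0
tool_pos: [0.6234, 0.0126, 0.1706]
orientation: [-1.387, -2.815, 0.002]
contact_force: [0.9, 0.1, -0.3]
opening: 0.05
finger_force: 0.0
```

>>> carry_out --increments '[[[0,0,0],[0,0,0],0.03],[[0,0,0],[0,0,0],0.02],[[0,0,0],[0,0,0],0.01],[[0,0,0],[0,0,0],0.005],[[0,0,0],[0,0,0],0.005]]'

```text
time: 4.5
tool_pos: [0.625, 0.0117, 0.173]
orientation: [1.392, 2.815, 0.0]
contact_force: [0.4, 0.2, -0.4]
opening: 0.0134
finger_force: 0.0
```

```bash
cat > st.py <<'E'
from h import *
o=ctrl.get_obs(); M=R.from_rotvec(o["orientation"]).as_matrix()
print(o["time"],o["tool_pos"].round(4),"yawy",np.degrees(np.arctan2(M[1,1],M[0,1])).round(2),"F",o["contact_force"].round(2),"T",o["ft_torque"].round(3),"op",o["opening"].round(4),o["finger_force"].round(1),"q6",o["qpos"][5].round(3))
E
python3 st.py
```

```text
Traceback (most recent call last):
  File "st.py", line 3, in <module>
    print(o["time"],o["tool_pos"].round(4),"yawy",np.degrees(np.arctan2(M[1,1],M[0,1])).round(2),"F",o["contact_force"].round(2),"T",o["ft_torque"].round(3),"op",o["opening"].round(4),o["finger_force"].round(1),"q6",o["qpos"][5].round(3))
                                                                                                                                                                  ^^^^^^^^^^^^^^^^^^
AttributeError: 'float' object has no attribute 'round'
```

>>> carry_out --increments '[[[0,0,0],[0,0,0],0.0],[[0,0,0],[0,0,0],0.0],[[0,0,0],[0,0,0],0.0],[[0,0,0],[0,0,0],0.0],[[0,0,0],[0,0,0],0.0]]' --squeeze 35

```text
time: 5.0
tool_pos: [0.6247, 0.0118, 0.1723]
orientation: [-1.393, -2.816, -0.0]
contact_force: [-0.3, 0.2, -0.3]
opening: 0.0004
finger_force: 0.0
```

```bash
sed -i 's/o\["opening"\].round(4),o\["finger_force"\].round(1)/round(o["opening"],4),round(o["finger_force"],1)/' st.py; python3 st.py
```

```text
5.0 [0.6247 0.0118 0.1723] yawy 37.36 F [-0.3   0.16 -0.3 ] T [-0.056  0.004  0.036] op 0.0004 0.0 q6 -0.814
```

The fingers closed on nothing, so I'll look.

```bash
python3 - <<'E'
from h import *
p=ctrl.capture("wrist"); a=cv2.resize(p["img"][60:400,150:490,::-1],(400,400)); a=cv2.convertScaleAbs(a,alpha=1.8)
s=ctrl.capture("scene"); b=cv2.resize(s["img"][110:230,270:390,::-1],(400,400),interpolation=cv2.INTER_CUBIC)
cv2.imwrite("pics/v5.png",np.hstack([a,b]))
E
```

```text
(no output)
```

View pics/v5.png

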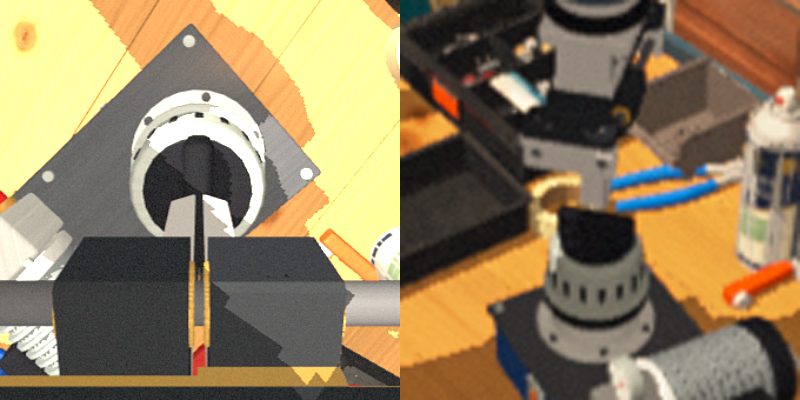

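```bash
python3 - <<'E'
from h import *
o=ctrl.get_obs(); X=o["tool_pos"]; M=R.from_rotvec(o["orientation"]).as_matrix()
for n in("wrist","scene","top"):
    p=ctrl.capture(n); print(n,proj(p,X),"pinch+30",proj(p,X-M[:,2]*.05),"bar top",proj(p,[.6236,.0132,.196]), "campos tool", M.T@(p["position"]-X), (M.T@rot(p)).round(3).tolist())
    # lid / known features
    print(" lid corner est", proj(p,[.5634,.0868,.075]))
    if n=="top": save(p,"t6.png",(280,150,340,220),8)
    if n=="scene":
        for t in("cap_bar",):
            for r in ctrl.look_for(p,t): print(r["conf"],(np.array(r["bbox"])*[640,400,640,400]).round(1))
E
```

```text
wrist [[317.91354489 226.54418382]] pinch+30 [[317.6128671  258.30051876]] bar top [[317.7725146  236.53451289]] campos tool [ 0.06794394  0.00068464 -0.20966828] [[-0.0, 0.973, 0.232], [1.0, 0.0, 0.0], [0.0, 0.232, -0.973]]
 lid corner est [[314.30340916  79.08550863]]
scene [[327.5401334  180.39291157]] pinch+30 [[327.60562651 166.21515694]] bar top [[326.90648484 173.66470652]] campos tool [-0.23834762 -0.95341847 -0.88161108] [[-0.966, 0.175, -0.191], [0.258, 0.68, -0.687], [0.01, -0.713, -0.702]]
 lid corner est [[294.46578593 200.76625909]]
0.74 [310.  172.7  37.2  37.2]
0.73 [385.5 274.8  38.4  39. ]
0.67 [344.3 307.4  38.2  45.5]
top [[306.83565559 185.156006  ]] pinch+30 [[306.37167771 179.44900173]] bar top [[306.03490346 182.93368295]] campos tool [ 0.14380539 -0.23879088 -0.95244648] [[-0.81, -0.571, 0.136], [-0.587, 0.791, -0.176], [-0.007, -0.222, -0.975]]
 lid corner est [[280.10028318 215.2868353 ]]
```

View pics/t6.png

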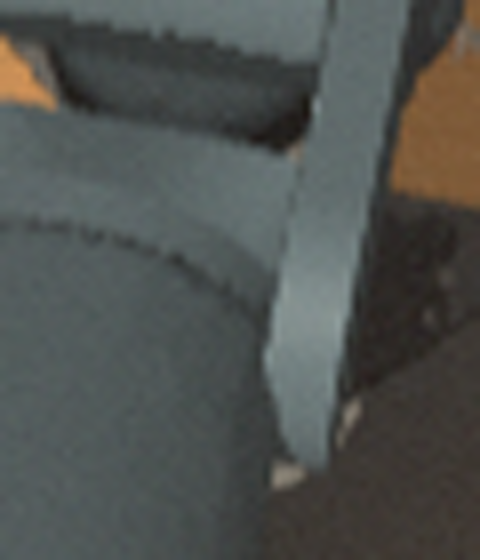

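```bash
python3 - <<'E'
from h import *
p=ctrl.capture("wrist")
f=lambda d:np.array(d)/(400/340)+[150,60]
q=onz(p,f([[190,24],[320,173]]),.075); print(q.round(4),np.linalg.norm(q[1]-q[0]))
# vertical profile of brightness along the bar/finger column, and row profile across finger tips
g=cv2.cvtColor(p["img"],cv2.COLOR_RGB2GRAY)
for y in (170,180,190,200,210,218,224,228,234,242,250): print(y,g[y,286:352:2].tolist())
s=ctrl.capture("scene"); g=cv2.cvtColor(s["img"],cv2.COLOR_RGB2GRAY)
for y in range(154,196,2): print(y,g[y,312:346].tolist())
E
```

```text
[[0.5622 0.0846 0.075 ]
 [0.7072 0.0582 0.075 ]] 0.147370984454132
170 [159, 163, 171, 177, 191, 203, 215, 222, 217, 210, 203, 204, 201, 200, 200, 201, 198, 202, 202, 196, 199, 199, 200, 199, 203, 188, 174, 160, 158, 144, 133, 122, 118]
180 [201, 201, 203, 203, 201, 205, 210, 127, 50, 42, 34, 26, 29, 20, 27, 30, 25, 30, 21, 21, 18, 15, 33, 32, 59, 190, 208, 205, 206, 206, 203, 204, 202]
190 [22, 36, 37, 36, 41, 38, 35, 41, 40, 35, 31, 31, 35, 32, 37, 38, 44, 36, 39, 36, 33, 23, 29, 24, 33, 25, 18, 31, 38, 36, 38, 31, 102]
200 [30, 26, 25, 23, 26, 41, 35, 36, 40, 39, 23, 39, 38, 32, 33, 41, 38, 36, 29, 37, 30, 25, 17, 23, 22, 21, 29, 24, 28, 35, 34, 44, 42]
210 [21, 22, 23, 20, 14, 25, 24, 27, 23, 16, 30, 37, 40, 46, 40, 35, 39, 33, 35, 31, 34, 22, 20, 24, 30, 28, 28, 17, 7, 26, 28, 37, 37]
218 [22, 22, 28, 19, 27, 21, 27, 27, 23, 29, 23, 19, 21, 29, 30, 34, 35, 36, 41, 36, 27, 24, 11, 17, 29, 20, 24, 28, 15, 18, 33, 42, 38]
224 [24, 20, 18, 15, 20, 28, 22, 27, 19, 20, 25, 22, 22, 18, 9, 17, 20, 19, 29, 32, 26, 18, 25, 26, 19, 29, 21, 19, 23, 25, 20, 34, 34]
228 [22, 24, 26, 22, 14, 1
[... 3305 characters left out ...]
, 54, 93, 112, 115, 106, 99, 131, 185, 184]
188 [186, 174, 136, 176, 178, 115, 112, 118, 111, 98, 75, 57, 32, 18, 20, 22, 20, 18, 17, 20, 27, 41, 49, 74, 95, 113, 119, 117, 108, 101, 92, 119, 169, 178]
190 [184, 168, 114, 169, 158, 108, 105, 112, 119, 122, 120, 120, 120, 115, 101, 101, 98, 100, 104, 119, 116, 120, 119, 123, 121, 115, 115, 108, 107, 92, 59, 77, 95, 129]
192 [179, 134, 85, 80, 56, 102, 107, 108, 110, 113, 111, 114, 120, 119, 119, 120, 121, 122, 123, 122, 120, 118, 119, 118, 113, 111, 107, 90, 79, 89, 63, 93, 78, 58]
194 [182, 133, 108, 81, 51, 100, 101, 76, 95, 111, 112, 114, 113, 116, 114, 113, 116, 115, 119, 118, 118, 116, 115, 114, 103, 111, 99, 74, 41, 90, 90, 111, 90, 48]
```

The images put the bar here but the fingers met nothing, so I'll probe downward gently. The sprung cap yields 8 mm, so this is safe.

>>> carry_out --increments '[[[0,0,0.002],[0,0,0],0.0],[[0,0,0.002],[0,0,0],0.0],[[0,0,0.002],[0,0,0],0.0],[[0,0,0],[0,0,0],0.0],[[0,0,0],[0,0,0],0.0]]'

```text
time: 5.9
tool_pos: [0.6247, 0.0118, 0.1662]
orientation: [-1.393, -2.816, 0.0]
contact_force: [-0.3, 0.3, -0.5]
opening: 0.0005
finger_force: 0.0
```

```bash
python3 st.py
```

```text
5.9 [0.6247 0.0118 0.1662] yawy 37.36 F [-0.29  0.25 -0.46] T [-0.037 -0.     0.004] op 0.0005 0.0 q6 -0.814
```

>>> carry_out --increments '[[[0,0,0.002],[0,0,0],0.0],[[0,0,0.002],[0,0,0],0.0],[[0,0,0.001],[0,0,0],0.0],[[0,0,0],[0,0,0],0.0],[[0,0,0],[0,0,0],0.0]]'

```text
time: 6.4
tool_pos: [0.6251, 0.0117, 0.1619]
orientation: [1.393, 2.815, 0.0]
contact_force: [-0.2, 0.4, 3.8]
opening: 0.0001
finger_force: 1.6
```

```bash
python3 st.py; python3 - <<'E'
from h import *
p=ctrl.capture("wrist"); a=cv2.convertScaleAbs(p["img"][...,::-1],alpha=2.2); a=cv2.resize(a[130:330,220:420],(560,560),interpolation=cv2.INTER_CUBIC)
s=ctrl.capture("scene"); b=cv2.convertScaleAbs(s["img"][...,::-1],alpha=1.6)[140:210,312:342]; b=cv2.resize(b,(240,560),interpolation=cv2.INTER_CUBIC)
cv2.imwrite("pics/z.png",np.hstack([a,b]))
E
```

```text
6.4 [0.6251 0.0117 0.1619] yawy 37.36 F [-0.18  0.39  3.77] T [0.01  0.042 0.007] op 0.0001 1.6 q6 -0.814
```

>>> carry_out --increments '[[[0,0,-0.01],[0,0,0],0.0],[[0,0,-0.02],[0,0,0],0.0],[[0,0,-0.03],[0,0,0],0.0],[[0,0,0],[0,0,0],0.0],[[0,0,0],[0,0,0],0.0]]'

```text
time: 7.0
tool_pos: [0.6248, 0.0117, 0.2216]
orientation: [1.393, 2.815, 0.0]
contact_force: [0.2, 0.3, -0.7]
opening: 0.0002
finger_force: 0.0
```

```bash
python3 st.py; python3 - <<'E'
from h import *
o=ctrl.get_obs(); X=o["tool_pos"]; M=R.from_rotvec(o["orientation"]).as_matrix()
p=ctrl.capture("wrist"); a=cv2.convertScaleAbs(p["img"][...,::-1],alpha=2.2); a=cv2.resize(a[100:300,219:419],(480,480),interpolation=cv2.INTER_CUBIC)
s=ctrl.capture("scene"); b=cv2.convertScaleAbs(s["img"][...,::-1],alpha=1.6)[120:210,300:360]; b=cv2.resize(b,(320,480),interpolation=cv2.INTER_CUBIC)
q=((proj(s,X)[0]-[300,120]+.5)*16/3).astype(int); cv2.circle(b,q.tolist(),3,(0,0,255),-1)
q=((proj(s,[[.6236,.0132,.196]])[0]-[300,120]+.5)*16/3).astype(int); cv2.circle(b,q.tolist(),3,(0,255,0),-1)
q=((proj(p,[[.6236,.0132,.196]])[0]-[219,100]+.5)*2.4).astype(int); cv2.circle(a,q.tolist(),3,(0,255,0),-1)
print(proj(s,X),proj(s,X-M[:,2]*.0968),proj(p,X))
cv2.imwrite("pics/z.png",np.hstack([a,b]))
E
```

```text
7.0 [0.6248 0.0117 0.2216] yawy 37.36 F [ 0.22  0.3  -0.68] T [-0.015  0.004 -0.05 ] op 0.0002 0.0 q6 -0.814
[[327.63612833 166.41015498]] [[327.75110086 136.6688503 ]] [[317.90390419 226.5638947 ]]
```

View pics/z.png

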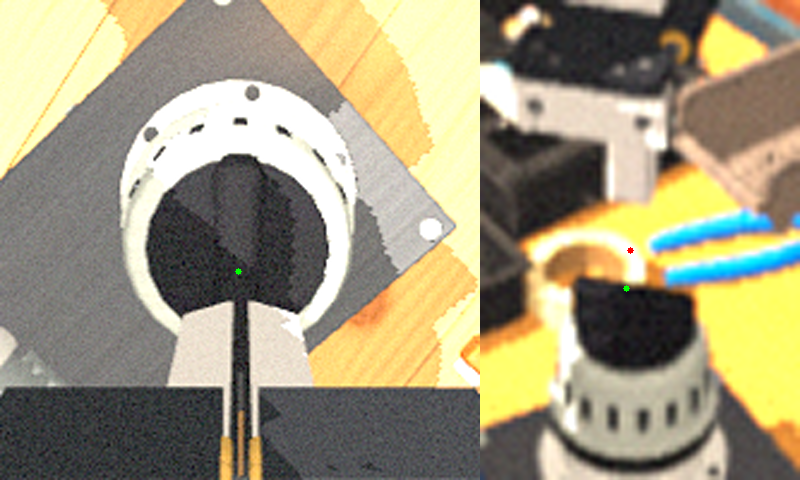

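The scene view shows the fingertips ending at (630,200) in the picture, about 33 mm above where the reported TCP projects (red dot). The bar itself matches my model (green dot). I'll check this against the first scene picture.

```bash
python3 - <<'E'
from h import *
s=ctrl.capture("scene")
M=R.from_rotvec([-.68992,-3.06488,0]).as_matrix(); X=np.array([.27852,.58733,.17387])
for y in(-.047,0,.047):
    for z in(0,-.03,-.097): print(y,z,(proj(s,X+M@[0,y,z])*1.25).round(1))
# original scene fingertip: darkness map from scene0.png
im=cv2.imread("pics/scene0.png",0)
for y in range(120,170,3): print(y,im[y,110:166:3].tolist())
p=ctrl.capture("wrist")
o=ctrl.get_obs();X=o["tool_pos"]; M=R.from_rotvec(o["orientation"]).as_matrix()
# lid corner pts from last picture
q=onz(p,np.array([[455,228],[431,228]])/2.4+[219,100]-.5,.075); print(q)
# where is neck-side lid corner by top camera, crop1 pixels
t=ctrl.capture("top"); f=lambda d:np.array(d)/3.8+[180,150]-.5
print("lid corners top-cam",onz(t,f([[430,68],[392,247],[785,130],[740,312]]),.075).round(4))
print("lid screws top-cam",onz(t,f([[439,75],[401,243],[741,312]]),.077).round(4))
E
```

```text
-0.047 0 [[151.4 171.6]]
-0.047 -0.03 [[147.6 161.3]]
-0.047 -0.097 [[138.9 137.3]]
0 0 [[152.7 160.3]]
0 -0.03 [[149.1 150.1]]
0 -0.097 [[140.6 126.3]]
0.047 0 [[153.9 149.4]]
0.047 -0.03 [[150.4 139.3]]
0.047 -0.097 [[142.2 115.7]]
120 [109, 37, 40, 33, 28, 27, 27, 21, 24, 25, 36, 49, 95, 26, 112, 118, 121, 107, 111]
123 [110, 102, 42, 58, 71, 90, 109, 116, 120, 141, 139, 137, 133, 30, 102, 110, 121, 112, 110]
126 [109, 106, 139, 139, 139, 135, 132, 134, 133, 134, 133, 72, 131, 79, 107, 112, 123, 120, 114]
129 [111, 109, 128, 96, 86, 135, 133, 133, 133, 133, 136, 132, 131, 117, 90, 109, 113, 122, 109]
132 [111, 110, 109, 141, 130, 138, 132, 127, 135, 135, 131, 108, 79, 61, 50, 109, 107, 122, 113]
135 [108, 111, 107, 113, 91, 112, 110, 108, 121, 135, 134, 94, 85, 19, 28, 97, 110, 121, 118]
138 [110, 110, 109, 111, 111, 108, 110, 112, 114, 136, 134, 124, 108, 40, 33, 99, 106, 113, 116]
141 [108, 110, 106, 107, 106, 106, 107, 109, 109, 144, 139, 135, 103, 114, 112, 113, 111, 107, 119]
144 [107, 108, 110, 112, 109, 103, 106, 110, 108, 122, 140, 141, 90, 114, 112, 113, 112, 109, 110]
14
[... 391 characters left out ...]
107]
159 [110, 108, 106, 107, 107, 105, 108, 107, 104, 111, 110, 127, 142, 150, 97, 108, 108, 109, 115]
162 [110, 112, 105, 109, 108, 110, 106, 106, 106, 109, 109, 112, 108, 100, 84, 114, 119, 129, 127]
165 [110, 111, 109, 108, 109, 107, 111, 108, 106, 108, 108, 108, 108, 124, 123, 127, 125, 105, 81]
168 [109, 113, 110, 110, 110, 104, 111, 110, 109, 113, 109, 111, 127, 122, 114, 84, 77, 86, 97]
[[0.70421063 0.05858929 0.075     ]
 [0.69601068 0.05232723 0.075     ]]
lid corners top-cam [[ 0.705   0.0574  0.075 ]
 [ 0.5658  0.0798  0.075 ]
 [ 0.6635 -0.2111  0.075 ]
 [ 0.5242 -0.1763  0.075 ]]
lid screws top-cam [[ 0.699   0.0502  0.077 ]
 [ 0.5686  0.0731  0.077 ]
 [ 0.5239 -0.1768  0.077 ]]
```

The start picture shows the same offset, with the tips about 31 mm above the reported TCP. The probe touched with spring force at a reported z of 0.163, where the bar top should be 0.196. So the true fingertips sit about 33 mm higher than reported, and the probe was resting on the bar top. I'll grip relative to that contact height.

>>> carry_out --increments '[[[-0.0015,0,0],[0,0,0],0.05],[[0,0,0],[0,0,0],0.05],[[0,0,0],[0,0,0],0.05],[[0,0,0],[0,0,0],0.05],[[0,0,0.02],[0,0,0],0.05]]' --squeeze 10

```text
time: 7.75
tool_pos: [0.6277, 0.0102, 0.2045]
orientation: [1.39, 2.81, 0.003]
contact_force: [0.3, -0.4, -0.7]
opening: 0.0372
finger_force: 0.0
```

>>> carry_out --increments '[[[0,0,0.03],[0,0,0],0.05],[[0,0,0.01],[0,0,0],0.05],[[0,0,0.006],[0,0,0],0.05],[[0,0,0.004],[0,0,0],0.05],[[0,0,0.003],[0,0,0],0.05]]'

```text
time: 8.25
tool_pos: [0.6264, 0.0104, 0.1493]
orientation: [1.392, 2.814, 0.001]
contact_force: [-0.1, 0.6, 0.5]
opening: 0.0498
finger_force: 0.0
```

>>> carry_out --increments '[[[0,0,0.003],[0,0,0],0.05],[[0,0,0.003],[0,0,0],0.05],[[0,0,0.002],[0,0,0],0.05],[[0,0,0],[0,0,0],0.05],[[0,0,0],[0,0,0],0.05]]'

```text
time: 8.75
tool_pos: [0.6257, 0.0105, 0.1405]
orientation: [1.393, 2.816, 0.0]
contact_force: [0.4, 0.1, -0.2]
opening: 0.0506
finger_force: 0.0
```

```bash
python3 st.py
```

```text
8.75 [0.6257 0.0105 0.1405] yawy 37.36 F [ 0.39  0.14 -0.18] T [-0.021  0.003  0.044] op 0.0506 0.0 q6 -0.816
```

No contact on the way down. Now I'll close gently.

>>> carry_out --increments '[[[0,0,0],[0,0,0],0.03],[[0,0,0],[0,0,0],0.02],[[0,0,0],[0,0,0],0.01],[[0,0,0],[0,0,0],0.0],[[0,0,0],[0,0,0],0.0]]'

```text
time: 9.25
tool_pos: [0.6255, 0.0104, 0.1404]
orientation: [-1.393, -2.816, 0.001]
contact_force: [0.6, 0.1, 0.6]
opening: 0.0142
finger_force: 10.1
```

>>> carry_out --increments '[[[0,0,0],[0,0,0],0.0],[[0,0,0],[0,0,0],0.0],[[0,0,0],[0,0,0],0.0],[[0,0,0],[0,0,0],0.0],[[0,0,0],[0,0,0],0.0]]'

```text
time: 9.75
tool_pos: [0.6256, 0.0104, 0.1404]
orientation: [-1.393, -2.816, 0.0]
contact_force: [-1.4, -1.0, 0.8]
opening: 0.0139
finger_force: 9.9
```

```bash
python3 st.py
```

```text
9.75 [0.6256 0.0104 0.1404] yawy 37.36 F [-1.43 -0.99  0.81] T [-0.225  0.257  0.008] op 0.0139 9.9 q6 -0.816
```

The bar is gripped (14 mm, 10 N). I'll firm the grip and press.

>>> carry_out --increments '[[[0,0,0],[0,0,0],0.0],[[0,0,0],[0,0,0],0.0],[[0,0,0.002],[0,0,0],0.0],[[0,0,0.002],[0,0,0],0.0],[[0,0,0],[0,0,0],0.0]]' --squeeze 40

```text
time: 10.25
tool_pos: [0.6258, 0.0105, 0.1365]
orientation: [1.393, 2.816, 0.0]
contact_force: [-1.8, -1.0, 3.5]
opening: 0.0139
finger_force: 40.0
```

>>> carry_out --increments '[[[0,0,0.001],[0,0,0],0.0],[[0,0,0.001],[0,0,0],0.0],[[0,0,0.0005],[0,0,0],0.0],[[0,0,0],[0,0,0],0.0],[[0,0,0],[0,0,0],0.0]]'

```text
time: 10.75
tool_pos: [0.6258, 0.0105, 0.1342]
orientation: [1.393, 2.816, 0.0]
contact_force: [-2.0, -0.1, 5.8]
opening: 0.014
finger_force: 40.0
```

```bash
python3 st.py
```

```text
10.75 [0.6258 0.0105 0.1342] yawy 37.36 F [-2.04 -0.14  5.81] T [-0.155  0.539  0.004] op 0.014 40.0 q6 -0.816
```

>>> carry_out --increments '[[[0,0,0],[0,0,-0.05],0.0],[[0,0,0],[0,0,-0.06],0.0],[[0,0,0],[0,0,-0.07],0.0],[[0,0,0],[0,0,-0.07],0.0],[[0,0,0],[0,0,0],0.0]]'

```text
time: 11.25
tool_pos: [0.6267, 0.0108, 0.1346]
orientation: [1.031, 2.965, 0.002]
contact_force: [1.7, -0.3, 4.9]
opening: 0.0137
finger_force: 40.0
```

```bash
python3 st.py
```

```text
11.25 [0.6267 0.0108 0.1346] yawy 51.67 F [ 1.68 -0.3   4.91] T [ 0.085 -0.021  0.07 ] op 0.0137 40.0 q6 -1.066
```

>>> carry_out --increments '[[[0,0,0],[0,0,-0.08],0.0],[[0,0,0],[0,0,-0.08],0.0],[[0,0,0],[0,0,-0.07],0.0],[[0,0,0],[0,0,-0.05],0.0],[[0,0,0],[0,0,-0.03],0.0]]'

```text
time: 11.75
tool_pos: [0.6264, 0.0107, 0.1344]
orientation: [0.561, 3.089, 0.001]
contact_force: [-0.5, 0.3, 5.6]
opening: 0.0138
finger_force: 39.9
```

```bash
python3 st.py
```

```text
11.75 [0.6264 0.0107 0.1344] yawy 69.41 F [-0.47  0.32  5.56] T [ 0.055  0.074 -0.135] op 0.0138 39.9 q6 -1.376
```

>>> carry_out --increments '[[[0,0,0],[0,0,-0.06],0.0],[[0,0,0],[0,0,-0.06],0.0],[[0,0,0],[0,0,-0.04],0.0],[[0,0,0],[0,0,-0.03],0.0],[[0,0,0],[0,0,0],0.0]]'

```text
time: 12.25
tool_pos: [0.6264, 0.0107, 0.1344]
orientation: [0.267, 3.128, 0.001]
contact_force: [-0.1, 0.3, 4.9]
opening: 0.0141
finger_force: 39.9
```

```bash
python3 st.py
```

```text
12.25 [0.6264 0.0107 0.1344] yawy 80.25 F [-0.14  0.31  4.94] T [ 0.072  0.109 -0.019] op 0.0141 39.9 q6 -1.565
```

>>> carry_out --increments '[[[0,0,0],[0,0,-0.025],0.0],[[0,0,0],[0,0,-0.025],0.0],[[0,0,0],[0,0,-0.02],0.0],[[0,0,0],[0,0,-0.01],0.0],[[0,0,0],[0,0,0],0.0]]'

```text
time: 12.75
tool_pos: [0.6264, 0.0107, 0.1344]
orientation: [0.142, 3.136, 0.001]
contact_force: [-0.9, 0.1, 4.6]
opening: 0.0135
finger_force: 39.9
```

```bash
python3 st.py
```

```text
12.75 [0.6264 0.0107 0.1344] yawy 84.81 F [-0.9   0.13  4.57] T [ 0.063  0.073 -0.11 ] op 0.0135 39.9 q6 -1.644
```

>>> carry_out --increments '[[[0,0,0],[0,0,-0.025],0.0],[[0,0,0],[0,0,-0.025],0.0],[[0,0,0],[0,0,-0.02],0.0],[[0,0,0],[0,0,-0.015],0.0],[[0,0,0],[0,0,0],0.0]]'

```text
time: 13.25
tool_pos: [0.6264, 0.0107, 0.1344]
orientation: [0.009, 3.14, 0.001]
contact_force: [-0.0, 0.2, 5.4]
opening: 0.0136
finger_force: 39.9
```

```bash
python3 st.py
```

```text
13.25 [0.6264 0.0107 0.1344] yawy 89.68 F [-0.03  0.23  5.36] T [ 0.084  0.031 -0.121] op 0.0136 39.9 q6 -1.729
```

>>> carry_out --increments '[[[0,0,0],[0,0,-0.025],0.0],[[0,0,0],[0,0,-0.025],0.0],[[0,0,0],[0,0,-0.02],0.0],[[0,0,0],[0,0,-0.015],0.0],[[0,0,0],[0,0,0],0.0]]'

```text
time: 13.75
tool_pos: [0.6264, 0.0107, 0.1344]
orientation: [-0.125, 3.137, 0.0]
contact_force: [0.6, -0.3, 4.8]
opening: 0.0133
finger_force: 39.9
```

```bash
python3 st.py
```

```text
13.75 [0.6264 0.0107 0.1344] yawy 94.55 F [ 0.57 -0.3   4.81] T [ 0.077  0.088 -0.121] op 0.0133 39.9 q6 -1.814
```

>>> carry_out --increments '[[[0,0,0],[0,0,-0.025],0.0],[[0,0,0],[0,0,-0.025],0.0],[[0,0,0],[0,0,-0.02],0.0],[[0,0,0],[0,0,-0.015],0.0],[[0,0,0],[0,0,0],0.0]]'

```text
time: 14.25
tool_pos: [0.6264, 0.0107, 0.1344]
orientation: [-0.258, 3.129, 0.0]
contact_force: [-0.0, 0.8, 4.6]
opening: 0.0135
finger_force: 39.9
```

```bash
python3 st.py
```

```text
14.25 [0.6264 0.0107 0.1344] yawy 99.42 F [-0.    0.84  4.57] T [ 0.05   0.102 -0.113] op 0.0135 39.9 q6 -1.899
```

>>> carry_out --increments '[[[0,0,0],[0,0,-0.025],0.0],[[0,0,0],[0,0,-0.025],0.0],[[0,0,0],[0,0,-0.02],0.0],[[0,0,0],[0,0,-0.015],0.0],[[0,0,0],[0,0,0],0.0]]'

```text
time: 14.75
tool_pos: [0.6263, 0.0107, 0.1344]
orientation: [-0.391, 3.115, 0.0]
contact_force: [0.3, -0.2, 4.7]
opening: 0.0141
finger_force: 39.9
```

```bash
python3 st.py
```

```text
14.75 [0.6263 0.0107 0.1344] yawy 104.29 F [ 0.28 -0.18  4.75] T [ 0.095  0.097 -0.064] op 0.0141 39.9 q6 -1.984
```

>>> carry_out --increments '[[[0,0,0],[0,0,-0.025],0.0],[[0,0,0],[0,0,-0.02],0.0],[[0,0,0],[0,0,-0.02],0.0],[[0,0,0],[0,0,-0.01],0.0],[[0,0,0],[0,0,0],0.0]]'

```text
time: 15.25
tool_pos: [0.6261, 0.0112, 0.1343]
orientation: [-0.506, 3.099, 0.002]
contact_force: [-1.1, 1.5, 6.3]
opening: 0.0139
finger_force: 39.9
```

```bash
python3 st.py
```

```text
15.25 [0.6261 0.0112 0.1343] yawy 108.56 F [-1.13  1.48  6.25] T [ 0.307  0.176 -0.274] op 0.0139 39.9 q6 -2.059
```

The torque is rising at about 71°. One small check step.

>>> carry_out --increments '[[[0,0,0],[0,0,-0.008],0.0],[[0,0,0],[0,0,0],0.0],[[0,0,0],[0,0,0],0.0],[[0,0,0],[0,0,0],0.0],[[0,0,0],[0,0,0],0.0]]'

```text
time: 15.75
tool_pos: [0.6261, 0.0112, 0.1344]
orientation: [-0.518, 3.097, 0.002]
contact_force: [-0.7, 1.2, 5.3]
opening: 0.0139
finger_force: 40.0
```

```bash
python3 st.py
```

```text
15.75 [0.6261 0.0112 0.1344] yawy 109.0 F [-0.65  1.2   5.32] T [ 0.33   0.261 -0.332] op 0.0139 40.0 q6 -2.067
```

That is the stop (0.33 N m). I'll relieve it by 2° and lift slowly.

>>> carry_out --increments '[[[0,0,0],[0,0,0.035],0.0],[[0,0,0],[0,0,0],0.0],[[0,0,-0.004],[0,0,0],0.0],[[0,0,-0.004],[0,0,0],0.0],[[0,0,-0.004],[0,0,0],0.0]]'

```text
time: 16.25
tool_pos: [0.625, 0.0107, 0.1451]
orientation: [0.467, -3.105, -0.001]
contact_force: [0.5, -0.4, -2.2]
opening: 0.0138
finger_force: 40.0
```

```bash
python3 st.py
```

```text
16.25 [0.625  0.0107 0.1451] yawy 107.11 F [ 0.5  -0.36 -2.22] T [ 0.164  0.017 -0.025] op 0.0138 40.0 q6 -2.033
```

The cap is free, with the wrist carrying its 2.2 N weight. I'll lift it and carry it to the long bay.

>>> carry_out --increments '[[[0,0,-0.01],[0,0,0],0.0],[[0,0,-0.015],[0,0,0],0.0],[[0,0,-0.02],[0,0,0],0.0],[[0,0,-0.02],[0,0,0],0.0],[[0,0,-0.01],[0,0,0],0.0]]'

```text
time: 16.75
tool_pos: [0.6266, 0.0103, 0.2239]
orientation: [-0.468, 3.103, -0.002]
contact_force: [0.1, 0.2, -2.5]
opening: 0.0137
finger_force: 40.0
```

>>> carry_out --increments '[[[-0.004,0.014,0],[0,0,0],0.0],[[-0.006,0.022,0],[0,0,0],0.0],[[-0.008,0.029,0],[0,0,0],0.0],[[-0.008,0.03,0],[0,0,0],0.0],[[-0.008,0.03,0],[0,0,0],0.0]]'

```text
time: 17.25
tool_pos: [0.6201, 0.142, 0.2194]
orientation: [0.468, -3.104, -0.001]
contact_force: [0.3, 0.7, -2.0]
opening: 0.0135
finger_force: 40.0
```

>>> carry_out --increments '[[[-0.008,0.03,0],[0,0,0],0.0],[[-0.008,0.03,0],[0,0,0],0.0],[[-0.008,0.029,0],[0,0,0],0.0],[[-0.007,0.022,0],[0,0,0],0.0],[[-0.0044,0.0137,0],[0,0,0],0.0]]'

```text
time: 17.75
tool_pos: [0.617, 0.272, 0.2193]
orientation: [0.471, -3.104, -0.0]
contact_force: [0.1, 0.6, -2.1]
opening: 0.0139
finger_force: 40.0
```

```bash
python3 - <<'E'
from h import *
t=ctrl.capture("top"); w=ctrl.capture("wrist"); s=ctrl.capture("scene")
for n,p in(("top",t),("wrist",w),("scene",s)):
  for r in ctrl.masks_of(p,"parts_tray"):
    m=r["region"].astype(np.uint8); c=max(cv2.findContours(m,0,2)[0],key=cv2.contourArea)
    q=onz(p,c[:,0],0.044)[:,:2].astype(np.float32); print(n,round(r["conf"],2),cv2.minAreaRect(q))
  for th in("strainer","strainer_handle"):
    for r in ctrl.look_for(p,th): print(n,th,round(r["conf"],2),(np.array(r["bbox"])*[640,400,640,400]).round(0))
E
python3 st.py
```

```text
top 0.93 ((0.5700987577438354, 0.270658016204834), (0.13579517602920532, 0.26974642276763916), 86.03704071044922)
top 0.64 ((0.6293158531188965, -0.06541967391967773), (0.27812567353248596, 0.2066732943058014), 79.90494537353516)
top strainer 0.48 [301. 183.  16.  20.]
top strainer 0.42 [189. 168.  33.  35.]
top strainer_handle 0.59 [297. 186.  18.  18.]
wrist 0.7 ((0.5706890225410461, 0.2749367356300354), (0.12998005747795105, 0.2686900496482849), 85.99608612060547)
wrist strainer 0.64 [ 1. 86. 65. 51.]
wrist strainer_handle 0.67 [ 0. 83. 64. 56.]
scene 0.78 ((0.5676990747451782, 0.254134863615036), (0.164579838514328, 0.2798160910606384), 85.47764587402344)
scene strainer 0.75 [298. 187.  97.  98.]
18.35 [0.6185 0.2691 0.221 ] yawy 107.1 F [-0.13 -0.54 -2.08] T [ 0.067 -0.066  0.039] op 0.0139 40.0 q6 -1.627
```

>>> carry_out --increments '[[[0,0,0.025],[0,0,0],0.0],[[0,0,0.035],[0,0,0],0.0],[[0,0,0.035],[0,0,0],0.0],[[0,0,0.03],[0,0,0],0.0],[[0,0,0.02],[0,0,0],0.0]]'

```text
time: 18.85
tool_pos: [0.6169, 0.269, 0.073]
orientation: [0.467, -3.103, 0.001]
contact_force: [-0.3, -0.6, -1.4]
opening: 0.0139
finger_force: 40.0
```

>>> carry_out --increments '[[[0,0,0.01],[0,0,0],0.0],[[0,0,0.007],[0,0,0],0.0],[[0,0,0.006],[0,0,0],0.0],[[0,0,0.004],[0,0,0],0.0],[[0,0,0],[0,0,0],0.0]]'

```text
time: 19.35
tool_pos: [0.6185, 0.2697, 0.0491]
orientation: [-0.468, 3.106, 0.0]
contact_force: [-0.8, 0.2, -1.7]
opening: 0.0138
finger_force: 40.0
```

```bash
python3 st.py
```

```text
19.35 [0.6185 0.2697 0.0491] yawy 107.14 F [-0.79  0.18 -1.71] T [0.069 0.015 0.009] op 0.0138 40.0 q6 -1.627
```

>>> carry_out --increments '[[[0,0,0.0015],[0,0,0],0.0],[[0,0,0.001],[0,0,0],0.0],[[0,0,0.001],[0,0,0],0.0],[[0,0,0],[0,0,0],0.0],[[0,0,0],[0,0,0],0.0]]'

```text
time: 19.85
tool_pos: [0.6187, 0.2697, 0.0459]
orientation: [-0.468, 3.106, 0.0]
contact_force: [-0.0, 1.1, -0.1]
opening: 0.0134
finger_force: 40.0
```

```bash
python3 st.py
```

```text
19.85 [0.6187 0.2697 0.0459] yawy 107.14 F [-0.03  1.14 -0.07] T [-0.003 -0.061 -0.015] op 0.0134 40.0 q6 -1.627
```

The cap is on the floor of the tray (weight off the wrist). I'll release it and rise.

>>> carry_out --increments '[[[0,0,0.0005],[0,0,0],0.0],[[0,0,0],[0,0,0],0.015],[[0,0,0],[0,0,0],0.03],[[0,0,0],[0,0,0],0.04],[[0,0,0],[0,0,0],0.04]]' --squeeze 10

```text
time: 20.35
tool_pos: [0.6182, 0.2696, 0.0446]
orientation: [0.468, -3.106, 0.0]
contact_force: [0.5, -0.7, -0.3]
opening: 0.036
finger_force: 0.0
```

>>> carry_out --increments '[[[0,0,-0.01],[0,0,0],0.04],[[0,0,-0.02],[0,0,0],0.04],[[0,0,-0.04],[0,0,0],0.04],[[0,0,-0.04],[0,0,0],0.04],[[0,0,-0.04],[0,0,0],0.04]]'

```text
time: 20.85
tool_pos: [0.6183, 0.2696, 0.1972]
orientation: [-0.468, 3.106, 0.0]
contact_force: [0.7, -0.9, 1.1]
opening: 0.04
finger_force: 0.0
```

```bash
python3 st.py
```

```text
20.85 [0.6183 0.2696 0.1972] yawy 107.15 F [ 0.71 -0.93  1.13] T [ 0.051 -0.035  0.005] op 0.04 0.0 q6 -1.627
```

>>> carry_out --increments '[[[0.005,-0.02,-0.015],[0,0,0],0.04],[[0.008,-0.03,-0.015],[0,0,0],0.04],[[0.008,-0.03,0],[0,0,0],0.04],[[0.008,-0.03,0],[0,0,0],0.04],[[0.008,-0.03,0],[0,0,0],0.04]]'

```text
time: 21.35
tool_pos: [0.6243, 0.1238, 0.226]
orientation: [-0.468, 3.105, -0.0]
contact_force: [-0.2, -0.2, 0.3]
opening: 0.0402
finger_force: 0.0
```

>>> carry_out --increments '[[[0.008,-0.03,0],[0,0,0],0.04],[[0.008,-0.03,0],[0,0,0],0.04],[[0.008,-0.025,0],[0,0,0],0.04],[[0.0046,-0.015,0],[0,0,0],0.04],[[0.003,-0.0098,0],[0,0,0],0.04]]'

```text
time: 21.85
tool_pos: [0.6265, 0.0097, 0.2255]
orientation: [-0.467, 3.106, -0.0]
contact_force: [0.4, 0.1, -0.3]
opening: 0.0397
finger_force: 0.0
```

```bash
python3 - <<'E'
from h import *
p=ctrl.capture("wrist"); p=ctrl.capture("wrist"); save(p,"wh.png",(200,80,440,320),2)
h=cv2.cvtColor(p["img"],cv2.COLOR_RGB2HSV); m=(((h[...,0]<8)|(h[...,0]>172))&(h[...,1]>130)&(h[...,2]>40)).astype(np.uint8)
for c in cv2.findContours(m,0,2)[0]:
    if cv2.contourArea(c)>60:
        r=cv2.minAreaRect(c); b=cv2.boxPoints(r); q=onz(p,b,.151); print(cv2.contourArea(c),r,q.mean(0).round(4)); print(b.round(1).tolist(),q[:,:2].round(4).tolist())
for t in("strainer_handle","filler_cap"):
    for r in ctrl.masks_of(p,t):
        c=max(cv2.findContours(r["region"].astype(np.uint8),0,2)[0],key=cv2.contourArea); print(t,round(r["conf"],2),cv2.minAreaRect(c))
c=proj(p,[.6262,.0107,.151])[0].astype(int); print(c)
x,y=c; print(h[y-30:y+34:4,x-30:x+34:4,0]); print(h[y-30:y+34:4,x-30:x+34:4,1]); print(h[y-30:y+34:4,x-30:x+34:4,2])
E
python3 st.py
```

```text
682.5 ((143.45001220703125, 231.65000915527344), (49.33152770996094, 16.127614974975586), 18.434947967529297) [ 0.6986 -0.1237  0.151 ]
[[117.5, 231.5], [122.5999984741211, 216.1999969482422], [169.39999389648438, 231.8000030517578], [164.3000030517578, 247.10000610351562]] [[0.7049, -0.1449], [0.6902, -0.1431], [0.6922, -0.1027], [0.7071, -0.1041]]
353.5 ((322.0, 189.5), (33.0, 12.0), 90.0) [0.6192 0.0106 0.151 ]
[[316.0, 173.0], [328.0, 173.0], [328.0, 206.0], [316.0, 206.0]] [[0.6073, 0.0018], [0.6045, 0.0111], [0.631, 0.0195], [0.634, 0.0099]]
105.5 ((236.00001525878906, 43.0), (12.521980285644531, 9.838698387145996), 26.56505012512207) [ 0.5305 -0.0845  0.151 ]
[[228.1999969482422, 44.599998474121094], [232.60000610351562, 35.79999923706055], [243.8000030517578, 41.400001525878906], [239.39999389648438, 50.20000076293945]] [[0.5333, -0.0898], [0.5264, -0.0881], [0.5277, -0.0791], [0.5347, -0.0808]]
113.0 ((209.66854858398438, 28.73033905029297), (13.991971969604492, 9.85798168182373), 32.0053825378418) [ 0.5267 -0.1056  0.151 ]
[[201.10000610351562, 29.200000762939453], [206.300
[... 2984 characters left out ...]
5  70 140 122 147 227 254 254 146 121 205  87  97 122]
 [146 145  78  77  75 157 144 225 253 253 223 239 116  74 109 235]
 [175 149 144  74  73  77  90 230 254 254 159 116  93 110 183 231]
 [159 153 150 144  97  76 114 117 122 123 150 152 139 183 234 228]
 [ 16 167 156 150 150 114 158 118 121  70 155 149 236 230 234 250]
 [ 35  29 141 182 150 141 229 225 229 141 235 232 235 246 255  25]
 [ 56  33  20  35 196 189 238 216 216 218 223 252 255  82  31  54]
 [ 76  79  50  53  43  42  85 122 181 144  68  35  34  33  53 109]
 [ 74  71  74  58  53  56  46  42  40  44  44  57  50  72 121 116]]
22.05 [0.6265 0.0114 0.225 ] yawy 107.18 F [0.5  0.64 0.12] T [ 0.001  0.062 -0.004] op 0.0401 0.0 q6 -2.033
```

The handle is found by colour: red region at columns 316–328, rows 173–206. Its thin side lies along the finger line, about 3 mm to the right. I'll shift slightly and descend with the same contact-based height offset.

>>> carry_out --increments '[[[0.002,0.0025,0.02],[0,0,0],0.04],[[0,0,0.03],[0,0,0],0.04],[[0,0,0.025],[0,0,0],0.04],[[0,0,0.018],[0,0,0],0.04],[[0,0,0.01],[0,0,0],0.04]]'

```text
time: 22.55
tool_pos: [0.6227, 0.0139, 0.1198]
orientation: [0.47, -3.103, -0.002]
contact_force: [-0.4, -0.5, -0.1]
opening: 0.0401
finger_force: 0.0
```

>>> carry_out --increments '[[[0,0,0.008],[0,0,0],0.04],[[0,0,0.006],[0,0,0],0.04],[[0,0,0.006],[0,0,0],0.04],[[0,0,0.0045],[0,0,0],0.04],[[0,0,0],[0,0,0],0.04]]'

```text
time: 23.05
tool_pos: [0.6236, 0.0125, 0.097]
orientation: [0.468, -3.106, -0.0]
contact_force: [0.5, -0.3, -0.0]
opening: 0.0398
finger_force: 0.0
```

```bash
python3 st.py
```

```text
23.05 [0.6236 0.0125 0.097 ] yawy 107.14 F [ 0.48 -0.26 -0.02] T [ 0.039  0.04  -0.016] op 0.0398 0.0 q6 -2.031
```

>>> carry_out --increments '[[[0,0,0],[0,0,0],0.02],[[0,0,0],[0,0,0],0.01],[[0,0,0],[0,0,0],0.0],[[0,0,0],[0,0,0],0.0],[[0,0,0],[0,0,0],0.0]]' --squeeze 10

```text
time: 23.55
tool_pos: [0.6237, 0.0124, 0.0974]
orientation: [0.468, -3.106, 0.0]
contact_force: [0.2, 0.6, -0.2]
opening: 0.0106
finger_force: 10.0
```

>>> carry_out --increments '[[[0,0,0],[0,0,0],0.0],[[0,0,0],[0,0,0],0.0],[[0,0,0],[0,0,0],0.0],[[0,0,0],[0,0,0],0.0],[[0,0,0],[0,0,0],0.0]]' --squeeze 30

```text
time: 24.05
tool_pos: [0.6237, 0.0125, 0.0973]
orientation: [0.468, -3.106, 0.0]
contact_force: [0.5, -0.3, 0.1]
opening: 0.0107
finger_force: 30.0
```

```bash
python3 st.py
```

```text
24.05 [0.6237 0.0125 0.0973] yawy 107.14 F [ 0.46 -0.28  0.11] T [-0.049  0.036  0.036] op 0.0107 30.0 q6 -2.031
```

The handle is gripped (10.7 mm). I'll draw it straight up.

>>> carry_out --increments '[[[0,0,-0.004],[0,0,0],0.0],[[0,0,-0.006],[0,0,0],0.0],[[0,0,-0.01],[0,0,0],0.0],[[0,0,-0.01],[0,0,0],0.0],[[0,0,-0.01],[0,0,0],0.0]]'

```text
time: 24.55
tool_pos: [0.624, 0.0125, 0.1387]
orientation: [-0.468, 3.106, -0.0]
contact_force: [-0.5, 0.4, -1.6]
opening: 0.0111
finger_force: 30.0
```

```bash
python3 st.py
```

```text
24.55 [0.624  0.0125 0.1387] yawy 107.15 F [-0.54  0.4  -1.59] T [0.068 0.024 0.002] op 0.0111 30.0 q6 -2.031
```

>>> carry_out --increments '[[[0,0,-0.015],[0,0,0],0.0],[[0,0,-0.02],[0,0,0],0.0],[[0,0,-0.02],[0,0,0],0.0],[[0,0,-0.02],[0,0,0],0.0],[[0,0,-0.01],[0,0,0],0.0]]'

```text
time: 25.05
tool_pos: [0.6249, 0.0124, 0.2258]
orientation: [-0.468, 3.103, -0.002]
contact_force: [-0.3, -0.8, -1.5]
opening: 0.0113
finger_force: 30.0
```

>>> carry_out --increments '[[[0.004,0.024,0],[0,0,0],0.0],[[0.005,0.031,0],[0,0,0],0.0],[[0.005,0.031,0],[0,0,0],0.0],[[0.005,0.031,0],[0,0,0],0.0],[[0.005,0.031,0],[0,0,0],0.0]]'

```text
time: 25.55
tool_pos: [0.5564, 0.1479, 0.2225]
orientation: [0.468, -3.106, -0.0]
contact_force: [1.0, 0.9, -1.5]
opening: 0.0109
finger_force: 30.0
```

>>> carry_out --increments '[[[0.005,0.031,0],[0,0,0],0.0],[[0.005,0.031,0],[0,0,0],0.0],[[0.005,0.031,0],[0,0,0],0.0],[[0.005,0.031,0],[0,0,0],0.0],[[0.0041,0.0214,0],[0,0,0],0.0]]'

```text
time: 26.05
tool_pos: [0.4901, 0.2803, 0.2226]
orientation: [0.47, -3.106, -0.001]
contact_force: [0.6, -0.7, -0.9]
opening: 0.0108
finger_force: 30.0
```

```bash
python3 - <<'E'
from h import *
t=ctrl.capture("top"); w=ctrl.capture("wrist")
for n,p in(("top",t),("wrist",w)):
  for r in ctrl.masks_of(p,"parts_tray"):
    m=r["region"].astype(np.uint8); c=max(cv2.findContours(m,0,2)[0],key=cv2.contourArea)
    q=onz(p,c[:,0],0.044)[:,:2].astype(np.float32); print(n,round(r["conf"],2),cv2.minAreaRect(q))
E
python3 st.py
```

```text
top 0.82 ((0.5690137147903442, 0.2706325948238373), (0.1365235149860382, 0.27187931537628174), 85.84481811523438)
wrist 0.96 ((0.5289137363433838, 0.2777045965194702), (0.1294727474451065, 0.18612627685070038), 85.93401336669922)
wrist 0.72 ((0.5886991024017334, 0.24687933921813965), (0.0312018021941185, 0.04442235454916954), 17.260892868041992)
26.25 [0.4912 0.2786 0.2225] yawy 107.19 F [ 0.87 -0.79 -1.37] T [0.016 0.019 0.021] op 0.0108 30.0 q6 -1.555
```

>>> carry_out --increments '[[[0,0,0.025],[0,0,0],0.0],[[0,0,0.035],[0,0,0],0.0],[[0,0,0.035],[0,0,0],0.0],[[0,0,0.03],[0,0,0],0.0],[[0,0,0.015],[0,0,0],0.0]]'

```text
time: 26.75
tool_pos: [0.49, 0.2769, 0.0793]
orientation: [0.465, -3.102, 0.002]
contact_force: [0.1, 0.1, -2.9]
opening: 0.0108
finger_force: 30.0
```

>>> carry_out --increments '[[[0,0,0.006],[0,0,0],0.0],[[0,0,0.004],[0,0,0],0.0],[[0,0,0.002],[0,0,0],0.0],[[0,0,0.001],[0,0,0],0.0],[[0,0,0],[0,0,0],0.0]]'

```text
time: 27.25
tool_pos: [0.492, 0.2789, 0.0703]
orientation: [-0.468, 3.105, 0.0]
contact_force: [-1.1, -0.1, -2.1]
opening: 0.0108
finger_force: 30.0
```

```bash
python3 st.py
```

```text
27.25 [0.492  0.2789 0.0703] yawy 107.15 F [-1.08 -0.12 -2.12] T [ 0.024 -0.016  0.   ] op 0.0108 30.0 q6 -1.555
```

>>> carry_out --increments '[[[0,0,0.0015],[0,0,0],0.0],[[0,0,0.001],[0,0,0],0.0],[[0,0,0.0008],[0,0,0],0.0],[[0,0,0],[0,0,0],0.0],[[0,0,0],[0,0,0],0.0]]'

```text
time: 27.75
tool_pos: [0.4917, 0.2789, 0.0668]
orientation: [-0.468, 3.106, 0.0]
contact_force: [-2.2, -0.2, 5.6]
opening: 0.011
finger_force: 30.0
```

```bash
python3 st.py
```

```text
27.75 [0.4917 0.2789 0.0668] yawy 107.15 F [-2.22 -0.22  5.63] T [-0.062  0.492  0.039] op 0.011 30.0 q6 -1.555
```

The strainer is down with a light press. I'll ease off slightly, release and rise.

>>> carry_out --increments '[[[0,0,-0.0004],[0,0,0],0.0],[[0,0,0],[0,0,0],0.012],[[0,0,0],[0,0,0],0.025],[[0,0,0],[0,0,0],0.035],[[0,0,0],[0,0,0],0.04]]' --squeeze 5

```text
time: 28.25
tool_pos: [0.4912, 0.2786, 0.0662]
orientation: [0.468, -3.106, 0.0]
contact_force: [-0.2, -0.9, -0.4]
opening: 0.0326
finger_force: 0.0
```

>>> carry_out --increments '[[[0,0,0],[0,0,0],0.04],[[0,0,-0.01],[0,0,0],0.04],[[0,0,-0.02],[0,0,0],0.04],[[0,0,-0.04],[0,0,0],0.04],[[0,0,-0.04],[0,0,0],0.04]]'

```text
time: 28.75
tool_pos: [0.4908, 0.2785, 0.1778]
orientation: [0.468, -3.105, 0.0]
contact_force: [0.8, -0.5, -0.4]
opening: 0.0397
finger_force: 0.0
```

>>> carry_out --increments '[[[0.02,0,-0.04],[0,0,0],0.04],[[0.03,0,-0.02],[0,0,0],0.04],[[0,0,0],[0,0,0],0.04],[[0,0,0],[0,0,0],0.04],[[0,0,0],[0,0,0],0.04]]'

```text
time: 29.25
tool_pos: [0.4434, 0.2638, 0.2354]
orientation: [0.468, -3.105, 0.0]
contact_force: [0.4, -0.2, -0.3]
opening: 0.0402
finger_force: 0.0
```

```bash
python3 st.py; python3 - <<'E'
from h import *
S=ctrl.capture("scene"); t=ctrl.capture("top"); w=ctrl.capture("wrist")
for n,p in(("scene",S),("top",t),("wrist",w)):
  for th in("strainer","strainer_handle","filler_cap","cap_bar","spanner","screwdriver","tape_roll"):
    for r in ctrl.look_for(p,th):
      b=np.array(r["bbox"])*[640,400,640,400]; print(n,th,round(r["conf"],2),b.round(0))
  h=cv2.cvtColor(p["img"],cv2.COLOR_RGB2HSV); m=(((h[...,0]<8)|(h[...,0]>172))&(h[...,1]>130)&(h[...,2]>40)).astype(np.uint8)
  for X,nm in(([.4917,.2789,.12],"handle top"),([.4917,.2789,.05],"strainer rim"),([.6187,.2697,.101],"bar top"),([.6187,.2697,.027],"flange")):
    q=proj(p,X)[0]; print(n,nm,q.round(0))
  for c in cv2.findContours(m,0,2)[0]:
    if cv2.contourArea(c)>15: print(n,"red",cv2.contourArea(c),cv2.boundingRect(c))
E
```

```text
29.25 [0.4434 0.2638 0.2354] yawy 107.13 F [ 0.45 -0.23 -0.34] T [ 0.056 -0.003  0.008] op 0.0402 0.0 q6 -1.553
scene strainer 0.85 [234. 162.  16.  37.]
scene strainer 0.57 [240. 236.  28.  43.]
scene strainer_handle 0.69 [232. 164.  16.  35.]
scene strainer_handle 0.55 [297. 185.  94.  94.]
scene filler_cap 0.93 [386. 275.  37.  41.]
scene filler_cap 0.88 [263. 150.  29.  33.]
scene filler_cap 0.83 [342. 310.  41.  42.]
scene filler_cap 0.56 [218. 152.  90.  59.]
scene cap_bar 0.93 [386. 276.  37.  40.]
scene cap_bar 0.63 [342. 311.  38.  43.]
scene cap_bar 0.58 [263. 152.  31.  35.]
scene spanner 0.8 [236. 235.  33.  47.]
scene spanner 0.2 [217. 151.  90.  59.]
scene screwdriver 0.73 [274. 294.  65.  76.]
scene tape_roll 0.66 [309. 161.  23.  22.]
scene handle top [236. 165.]
scene strainer rim [239. 182.]
scene bar top [274. 155.]
scene flange [276. 173.]
scene red 113.0 (396, 227, 22, 18)
scene red 145.5 (596, 192, 20, 15)
scene red 179.5 (426, 191, 19, 15)
scene red 81.5 (234, 163, 9, 17)
scene red 241.0 (115, 118, 44, 20)
top strainer 0.72 [187. 167.  58.  97.]
top strainer 0.
[... 834 characters left out ...]
343, 97, 18, 16)
top red 70.5 (497, 88, 37, 47)
top red 255.5 (458, 85, 39, 47)
top red 417.0 (552, 30, 37, 20)
top red 45.5 (509, 29, 11, 8)
wrist strainer 0.72 [300. 193.  39.  55.]
wrist strainer 0.41 [261. 269.  57.  88.]
wrist strainer_handle 0.93 [297. 193.  41.  56.]
wrist filler_cap 0.97 [264. 269.  56.  87.]
wrist cap_bar 0.73 [262. 269.  52.  87.]
wrist spanner 0.7 [ 87.  17. 144.  93.]
wrist spanner 0.21 [  1. 144. 151. 155.]
wrist spanner 0.21 [296. 191.  43.  59.]
wrist screwdriver 0.5 [ 0.  1. 19.  4.]
wrist handle top [318. 239.]
wrist strainer rim [318. 218.]
wrist bar top [276. 335.]
wrist flange [283. 300.]
wrist red 26.0 (61, 378, 12, 10)
wrist red 301.0 (314, 215, 12, 33)
```

The cap (scene 263–292, 150–183) and the strainer (scene 234–250, 162–199, handle at the top) both stand in the tray. The screwdriver, spanner and tape are where they were. I'm handing the job in.

```bash
python3 -c "
from plant import ctrl
print(ctrl.hand_in())"
```

```text
the job is handed in; nothing more can be done
None
```

The job is handed in, with no verdict shown: the cap was turned to its stop and set upright in the tray's long bay, the strainer stands in the short bay, and the screwdriver, spanner and tape lie where they were.

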